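# Grinding wheels back on the rail by size

## Robot

A 6-joint arm with a two-finger parallel gripper is mounted at the origin on the work surface. World frame = base frame: x ahead of the robot, y to its left, z up, the work surface at z = 0. Lengths are in m, angles in rad, forces in N, time in s.
With the tool pointing down it reaches from about 0.225 to 0.725 m from the base axis. Payload 3.1 kg.
Tool frame: the origin (TCP) lies at the very end of the fingers, on their centre line; the grasp point (between the pads) lies 19 mm behind it; z points along the fingers, y is the line along which they close (so a half turn about z gives the same grasp; the last joint's range is limited). The gripper opens to 85 mm and grips with 20 to 120 N. Pads are 22 mm wide; open, the fingers measure 114 mm over their backs; the gripper's body (76 mm by 85 mm) begins 54 mm behind the grasp point. The pads swing forward as they close: fully open they stand 13 mm farther back than shut.
Start: joints at [-1.368, 0.048, 0.099, 1.622, 0, 1.443], TCP at [0.171, -0.497, 0.231] pointing down, gripper open.
Joint ranges: [-2.91, 2.91], [-0.99, 1.94], [-1.21, 1.42], [-2.12, 2.29], [-1.49, 1.47], [-3.14, 3.14]. Speed limits (rad/s): [2.79, 2.79, 3.14, 3.14, 3.14, 3.14].

## Interface

Orientations are given as a unit quaternion [x, y, z, w].
In Python, from workcell import arm gives the robot as it stands. The module is installed in compiled form; this text tells all that it offers.
- The arm moves only by the tool hand_motion, called after "Request:" as a command line: name --argument value ..., lists and objects as JSON in quotes. Schema: {"type":"object","properties":{"rows":{"type":"object","properties":{"increments":{"type":"array","items":{"type":"array","items":{"type":"number"},"minItems":4,"maxItems":4},"minItems":1,"maxItems":8}},"additionalProperties":false,"required":["increments"]},"aperture":{"type":"number"},"only":{"type":"string"},"quiet":{"type":"boolean"},"lines":{"type":"string"}},"required":["rows"],"additionalProperties":false}. rows is an object whose key "increments" holds a list of rows, 1 to 8 of them, each of 4 numbers: dx, dy, dz in m, then a turn about the tool's z in rad; each row shifts and turns the commanded pose from where the row before left it, along the tool's axes as they then stand; what a row does not reach is not made up. A row lasts 1/10 s, in which the tool goes at most 0.05 m and 0.15 rad, less where a joint would pass 70% of its speed; a pose out of reach is approached as far as the arm can. aperture is the opening from 0.0 (shut) to 1.0 (fully open), set as the call begins (left out keeps the last). The fingers move at their own pace and stop on an object; the grip force is fixed at half the most. Time passes only in rows, so rows that do not move let the fingers close. The tool returns the time, the measured TCP pose, the force, the opening and the grip force at its end. only (a regular expression) keeps the lines of the reply that match it, lines (a string "A,B") keeps lines A to B, and quiet returns only ok. Input that does not fit is refused with a message, and nothing moves.
- arm.sense(): the state, without advancing time (a new reading comes with each control period).
- arm.camera(name): name is "scene" or "top" or "wrist"; returns a dict with "pixels" (384x512x3 uint8, red, green, blue), "fx", "fy", "cx", "cy" (pixels), "R" (3x3) and "t" (3): a world point X has camera coordinates R X + t. Camera axes: x right, y down, z forward; pixel columns grow to the right and rows downward; lengths in m; the calibration is good to about 2 mm. The wrist camera is an equidistant fisheye: a pixel r from the principal point sees the ray r / f radians off the axis. A picture is of the moment at which its call begins. There is no depth.
- arm.sign_off(): hands the job in; it is judged then, once.
Trained networks look in the newest picture that a camera, given by its name, has taken for a name from the list of things; names that differ only in an ending like _2 or _b are one class to them, and where a whole thing is asked for, a point or a joint stands for the part that bears it (a point fixed in the world has none). Each returns a list of dicts, best first, with "confidence" (0 to 1); they miss things now and then, are a little off and sometimes report something else, mostly with a low value. They report only what shows in the picture. A call takes as long as a camera call. They do not tell look-alikes from the thing itself.
- arm.trace(name, camera): "mask" (384x512 bool, what is visible of it) and "pixel" ([column, row] in pixels, amid what is visible of it).
The state is a dict: "time": time; "q": joint angles; "joint_vel": joint speeds; "joint_efforts": joint torques, N m; "eef_pos": TCP position; "tool_rot": TCP orientation; "force": force on the tool from outside, world axes, zero at the start; "moment": the same for the moment, N m; "gripper_width": opening from 0.0 (shut) to 1.0 (fully open); "finger_force": force on a finger pad.
Only numpy, scipy, OpenCV 4.12 (cv2) and the standard library are available. Lean on these libraries where they do the work, as an engineer would, in place of code of your own. Each camera call takes 0.05 s, during which the arm holds its last target. There are 200 camera calls.

## Task

Put the four loose grinding wheels away on the storage rail in order of diameter, one lying flat and centred on each yellow pad: the smallest next to the red end block, the largest at the other end. The wheels are brittle, so set each one down without dropping it or tipping it over, and leave the oil bottle where it stands.

Things in the scene. Friction and masses are not known exactly. Their poses are not given: they have to be found in the camera images.
- wheel_pink: loose grinding wheel lying flat, hub up: pink disc 44 mm across, 16 mm thick; on it an aluminium flange 28 mm across up to height 19 mm, then a plain round aluminium hub 22 mm across up to 52 mm, gripped from above. About 0.1 kg (+-30 %). Origin: centre of its underside; z up along the hub. Starts on the bench (z = 0), nearer the robot than the rail
- wheel_green: loose grinding wheel lying flat, hub up: dark green disc 56 mm across, 16 mm thick; on it an aluminium flange 28 mm across up to height 19 mm, then a plain round aluminium hub 22 mm across up to 52 mm, gripped from above. About 0.14 kg (+-30 %). Origin: centre of its underside; z up along the hub. Starts on the bench (z = 0), nearer the robot than the rail
- wheel_brown: loose grinding wheel lying flat, hub up: dark brown disc 68 mm across, 16 mm thick; on it an aluminium flange 28 mm across up to height 19 mm, then a plain round aluminium hub 22 mm across up to 52 mm, gripped from above. About 0.19 kg (+-30 %). Origin: centre of its underside; z up along the hub. Starts on the bench (z = 0), nearer the robot than the rail
- wheel_white: loose grinding wheel lying flat, hub up: white disc 80 mm across, 16 mm thick; on it an aluminium flange 28 mm across up to height 19 mm, then a plain round aluminium hub 22 mm across up to 52 mm, gripped from above. About 0.25 kg (+-30 %). Origin: centre of its underside; z up along the hub. Starts on the bench (z = 0), nearer the robot than the rail
- pad_a: the pad at the rail's right end (robot's right, -y): fixed yellow disc 52 mm across, 4 mm thick, one of four alike, 95 mm apart in a row on the dark steel rail (flat strip 480 x 100 x 6 mm on the bench, running left to right, turned up to 0.2 rad). Origin: centre of its underside; its top, where a wheel stands, is 4 mm higher, 10 mm above the bench
- pad_b: second pad from the right: fixed yellow disc 52 mm across, 4 mm thick, one of four alike, 95 mm apart in a row on the dark steel rail (flat strip 480 x 100 x 6 mm on the bench, running left to right, turned up to 0.2 rad). Origin: centre of its underside; its top, where a wheel stands, is 4 mm higher, 10 mm above the bench
- pad_c: third pad from the right: fixed yellow disc 52 mm across, 4 mm thick, one of four alike, 95 mm apart in a row on the dark steel rail (flat strip 480 x 100 x 6 mm on the bench, running left to right, turned up to 0.2 rad). Origin: centre of its underside; its top, where a wheel stands, is 4 mm higher, 10 mm above the bench
- pad_d: the pad at the rail's left end (robot's left, +y): fixed yellow disc 52 mm across, 4 mm thick, one of four alike, 95 mm apart in a row on the dark steel rail (flat strip 480 x 100 x 6 mm on the bench, running left to right, turned up to 0.2 rad). Origin: centre of its underside; its top, where a wheel stands, is 4 mm higher, 10 mm above the bench
- red_block: fixed red end block 70 x 22 x 30 mm standing on the rail at one of its two ends, 73.5 mm beyond the centre of the end pad (a grey block of the same size stands at the other end); it marks the end where the smallest wheel goes. Origin: centre of its underside, on the strip
- oil_bottle: loose green bottle with black cap, 56 mm across, 125 mm tall, standing on the bench to the left or right of the work; to be left alone. Origin: centre of its underside
Not all that is in view belongs to the job. Leave any orange look-alike of the wheel_pink alone.

How it is judged:
By the outcome, as a careful person would: the job done as asked, in the order asked, and still so for the second after the job is handed in, with the robot touching nothing.
It also fails if it takes over 112 s, if anything falls off the work surface, if the arm or the gripper's body presses on something with over 40 N, if the wrist force passes 120 N, or if a joint passes its speed limit or range.

## Working session

There is one attempt and no reset: what is moved stays moved. The work goes in short steps, Python scripts to look and compute and a tool call to move; the robot and the scene stay as the last step left them, time stands still between calls to the robot, and variables do not carry over. Pictures are saved under pics/ and viewed, at most 14 in all, crops included, and the job is handed in when it is done.

```bash
mkdir -p pics; ls
```

Run:
```python
from workcell import arm
import cv2
s=arm.sense(); print(s['time'],s['eef_pos'],s['tool_rot'],s['gripper_width'])
for n in ('top','scene'):
    c=arm.camera(n); cv2.imwrite(f'pics/{n}0.png',c['pixels'][:,:,::-1])
    print(n,c['fx'],c['fy'],c['cx'],c['cy'],c['R'],c['t'])
    for k in ('wheel_pink','wheel_green','wheel_brown','wheel_white','pad_a','red_block','oil_bottle'):
        print(k,[(round(d['confidence'],2),[round(float(x),1) for x in d['pixel']],int(d['mask'].sum())) for d in arm.trace(k,n)])
```

```text
pics
0.0 [ 0.17037088 -0.49592945  0.23009216] [ 9.86354227e-01  1.64632664e-01 -5.29303433e-05 -1.19232346e-03] 0.9961665918557417
top 389.094648158816 389.094648158816 262.0809206153716 193.42413922447628 [[ 0.01984264 -0.99939995  0.02839044]
 [-0.99522272 -0.02245876 -0.09501231]
 [ 0.09559291 -0.02636952 -0.99507118]] [-0.02866513  0.51730982  1.06456316]
wheel_pink [(0.67, [349.0, 219.3], 221), (0.66, [315.2, 156.0], 226)]
wheel_green [(0.74, [286.8, 218.3], 328)]
wheel_brown [(0.75, [160.3, 220.7], 467), (0.3, [350.2, 219.3], 211)]
wheel_white [(0.7, [230.0, 216.3], 604), (0.66, [191.1, 170.8], 240), (0.23, [316.2, 153.2], 250)]
pad_a [(0.76, [249.5, 163.8], 236), (0.65, [281.7, 159.0], 276), (0.58, [315.5, 157.9], 220), (0.55, [215.5, 169.3], 278)]
red_block [(0.57, [191.8, 174.5], 201)]
oil_bottle [(0.73, [87.1, 202.5], 590), (0.32, [250.1, 163.8], 239)]
scene 470.17191340066967 470.17191340066967 258.4798353276621 194.23103006557142 [[ 0.16812793  0.9857553  -0.00441505]
 [ 0.82433592 -0.14304985 -0.54772898]
 [-0.54055832  0.08844906 -0.83664417]] [-0.09403336 -0.4304683   1.59636418]
wheel_pink [(0.72, [182.9, 172.7], 196), (0.62, [157.0, 186.1], 238)]
wheel_green [(0.78, [223.4, 177.9], 298)]
wheel_brown [(0.7, [341.5, 153.8], 415)]
wheel_white [(0.82, [274.4, 169.4], 544)]
pad_a [(0.82, [231.5, 227.3], 290), (0.73, [298.2, 205.8], 252), (0.65, [268.4, 213.7], 266), (0.58, [197.0, 240.3], 261)]
red_block [(0.82, [325.1, 194.6], 246), (0.65, [296.7, 208.2], 276)]
oil_bottle [(0.98, [410.8, 149.5], 650)]
```

Run:
```python
import cv2
i=cv2.imread('pics/top0.png')[120:260,60:400]; cv2.imwrite('pics/topz.png',cv2.resize(i,(800,330),interpolation=cv2.INTER_CUBIC))
i=cv2.imread('pics/scene0.png')[110:280,120:440]; cv2.imwrite('pics/scenez.png',cv2.resize(i,(800,425),interpolation=cv2.INTER_CUBIC))
```

```text
(no output)
```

View pics/topz.png

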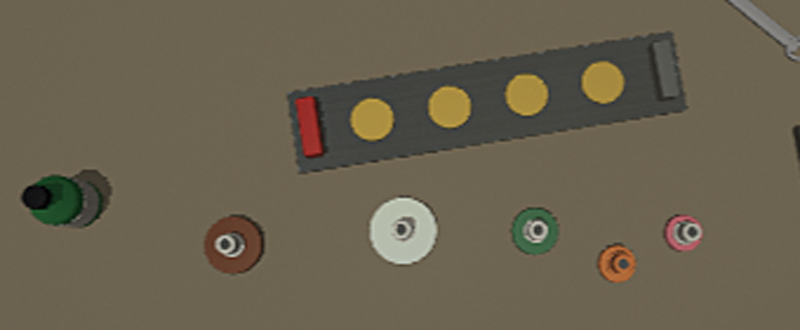

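View pics/scenez.png

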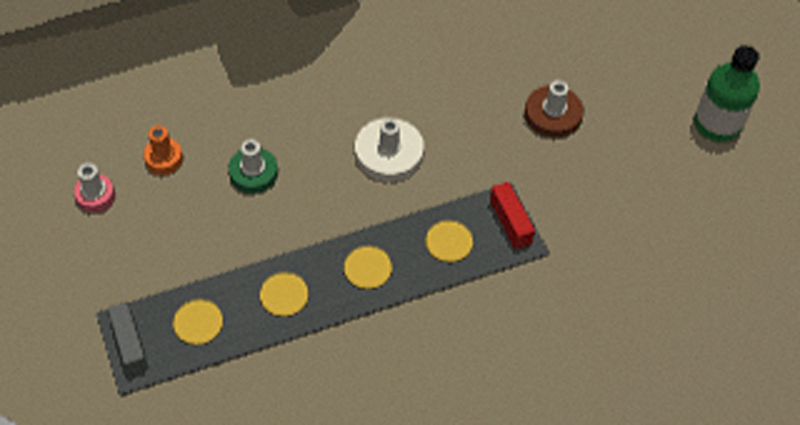

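Red is at the robot's left (+y), so the order is pink→pad_d, green→pad_c, brown→pad_b, white→pad_a. There are two wheel_pink candidates in the top view: (350,219) is pink with an aluminium hub, and (322,231) is all orange, the look-alike. The crop confirms the pink one at (350,219).

Create h.py:
```python
import cv2, numpy as np
from workcell import arm
def cast(c,px,z):
    p=np.c_[(np.asarray(px,float)-[c['cx'],c['cy']])/[c['fx'],c['fy']],np.ones(len(px))]@c['R']
    o=-c['R'].T@c['t']; return (o+p*((z-o[2])/p[:,2])[:,None])[:,:2]
def discs(c,lo,hi,z,mina=60):
    "colour blobs -> centre,radius on plane z; (OpenCV HSV), blob contour hull, circle fit"
    m=cv2.inRange(cv2.cvtColor(c['pixels'],cv2.COLOR_RGB2HSV),lo,hi)
    out=[]
    for k in cv2.findContours(m,cv2.RETR_EXTERNAL,cv2.CHAIN_APPROX_NONE)[0]:
        if cv2.contourArea(k)<mina: continue
        h=cv2.convexHull(k)[:,0]
        w=cast(c,h,z); wm=w.mean(0)
        (x,y),(a,b),_=cv2.fitEllipse(((w-wm)*1e4).astype(np.float32))
        out.append((np.round(np.array([x,y])/1e4+wm,4),round(a/10,1),round(b/10,1),np.round(k[:,0].mean(0))))
    return out
```

Run:
```python
from h import *
for n in('top','scene'):
    c=arm.camera(n); print(n,-c['R'].T@c['t'])
    hsv=cv2.cvtColor(c['pixels'],cv2.COLOR_RGB2HSV)
    for k in ('wheel_pink','wheel_green','wheel_brown','wheel_white','pad_a'):
        z=.010 if k=='pad_a' else .016
        for d in arm.trace(k,n):
            if d['confidence']<.5: continue
            ms=d['mask'].astype(np.uint8)
            h=cv2.convexHull(max(cv2.findContours(ms,0,1)[0],key=len))[:,0]
            w=cast(c,h,z);wm=w.mean(0);e=cv2.fitEllipse(((w-wm)*1e4).astype(np.float32))
            print(k,np.round(np.array(e[0])/1e4+wm,4),np.round(np.array(e[1])/10,1),np.round(d['pixel']),'hsv',np.median(hsv[d['mask']],axis=0))
    print('yel',*discs(c,(18,110,90),(32,255,255),.010),sep='\n')
    print('grn',*discs(c,(50,90,40),(85,255,255),.016),sep='\n')
    print('white',*discs(c,(0,0,200),(180,40,255),.016),sep='\n')
    print('pink',*discs(c,(165,80,120),(180,255,255),.016),sep='\n')
```

```text
top [0.41364259 0.01104223 1.10928073]
wheel_pink [ 0.4145 -0.1887] [39.7 42.5] [325. 232.] hsv [ 12. 171. 164.]
wheel_pink [ 0.4523 -0.2691] [40.2 44.3] [352. 221.] hsv [ 36.   49.5 152. ]
wheel_green [ 0.4519 -0.0904] [56.6 58.7] [289. 219.] hsv [ 65.  94. 102.]
wheel_brown [0.4285 0.2659] [65.2 69.6] [159. 222.] hsv [ 10. 137.  99.]
wheel_white [0.4495 0.0668] [74.8 76. ] [229. 214.] hsv [ 42.  22. 189.]
pad_a [0.5837 0.1075] [49.6 53.9] [217. 170.] hsv [ 22. 159. 172.]
pad_a [ 0.6353 -0.171 ] [44.9 50.6] [315. 156.] hsv [ 22. 159. 166.]
pad_a [0.6009 0.0152] [47.8 50.3] [248. 164.] hsv [ 22. 159. 171.]
pad_a [ 0.6189 -0.0775] [49.8 50.3] [281. 160.] hsv [ 22. 158. 169.]
yel
(array([0.2059, 0.6659]), 20.0, 150.6, array([  8., 303.]))
(array([0.5827, 0.1096]), 51.0, 52.3, array([218., 170.]))
(array([0.6003, 0.0167]), 51.1, 51.6, array([250., 165.]))
(array([ 0.6179, -0.0773]), 50.7, 51.9, array([283., 160.]))
(array([ 0.6353, -0.1701]), 50.9, 52.1, array([316., 155.]))
grn
(array([ 0.4523, -0.089 ]), 52.0, 53.6, array([287., 218.]))
(array([0.4759, 0.4781]), 58.2, 62.8, array([ 84
[... 373 characters left out ...]
0.4591 0.0648] [80.1 86. ] [277. 171.] hsv [ 24.  31. 221.]
pad_a [0.5874 0.1063] [51.2 53.3] [298. 207.] hsv [ 22. 176. 203.]
pad_a [ 0.6393 -0.1723] [49.9 53.4] [198. 242.] hsv [ 22. 175. 203.]
pad_a [0.6063 0.0149] [49.1 50.7] [269. 213.] hsv [ 22. 175. 204.]
yel
(array([ 0.6387, -0.1716]), 51.3, 52.8, array([199., 238.]))
(array([ 0.6212, -0.0782]), 51.3, 52.3, array([233., 227.]))
(array([0.6036, 0.0148]), 51.1, 53.3, array([267., 217.]))
(array([0.5862, 0.108 ]), 51.2, 53.3, array([299., 206.]))
grn
(array([ 0.4605, -0.0907]), 54.3, 61.6, array([221., 179.]))
(array([0.4365, 0.4842]), 58.2, 74.9, array([413., 144.]))
white
(array([0.4527, 0.0668]), 75.7, 76.4, array([275., 167.]))
pink
```

Request:
hand_motion --rows '{"increments":[[0,0,-0.02,-0.15],[0,0,0,-0.15],[0,0,0,-0.15],[0,0,0,-0.15],[0,0,0,-0.15],[0,0,0,-0.15],[0,0,0,-0.15],[0,0,0,-0.15]]}' --aperture 0.6

```text
time: 2.2
eef_pos: [0.1705, -0.4965, 0.2513]
tool_rot: [0.719, 0.695, 0.0, -0.0]
force: [-0.8, 0.3, 0.4]
gripper_width: 0.6
finger_force: 0.0
```

```bash
python3 -c "
from workcell import arm;s=arm.sense();print(s['time'],s['eef_pos'],s['tool_rot'],s['q'])"
```

```text
2.2 [ 0.17049667 -0.49653286  0.2512916 ] [ 7.18970255e-01  6.95040842e-01  7.10509234e-06 -1.44352982e-05] [-1.36781264e+00  5.40673312e-02  1.45389262e-01  1.66215025e+00
 -3.47178632e-06  2.36826600e-01]
```

Run:
```python
from h import *
c=arm.camera('top')
P=dict(pink=(349,219,46),green=(287,218,58),brown=(160,221,70),white=(230,216,82),orange=(322,231,46))
hsv=cv2.cvtColor(c['pixels'],cv2.COLOR_RGB2HSV)
print(hsv[214:226,340:362:2,:].reshape(-1,11,3)[::3].tolist())
lab=cv2.cvtColor(c['pixels'],cv2.COLOR_RGB2LAB).astype(float)
for k,(u,v,D) in P.items():
    w=lab[v-18:v+19,u-18:u+19]
    bg=np.median(w[[0,1,-1,-2]].reshape(-1,3),axis=0)
    d=np.linalg.norm((w-bg)*[.6 if k in('white','brown') else .15,1,1],axis=2)
    m=(d>(10 if k!='brown' else 7)).astype(np.uint8)
    kk=max(cv2.findContours(m,0,1)[0],key=cv2.contourArea)
    h=cv2.convexHull(kk)[:,0]+[u-18,v-18]; p=cast(c,h,.016);pm=p.mean(0)
    e=cv2.fitEllipse(((p-pm)*1e4).astype(np.float32)); print(k,np.round(np.array(e[0])/1e4+pm,4),np.round(np.array(e[1])/10,1),D)
```

```text
[[[20, 68, 109], [20, 63, 105], [177, 125, 129], [177, 117, 181], [5, 70, 95], [57, 25, 111], [36, 25, 104], [3, 68, 105], [178, 118, 168], [23, 64, 104], [20, 67, 110]], [[20, 66, 109], [7, 94, 87], [177, 112, 185], [5, 60, 157], [27, 31, 74], [24, 26, 136], [24, 21, 120], [30, 13, 57], [35, 20, 143], [11, 65, 129], [20, 66, 108]], [[21, 67, 111], [6, 99, 75], [177, 112, 185], [15, 34, 136], [30, 23, 98], [22, 30, 94], [24, 23, 180], [30, 20, 91], [36, 20, 182], [2, 104, 142], [20, 66, 108]], [[21, 67, 110], [23, 63, 109], [178, 125, 106], [177, 114, 181], [177, 116, 150], [17, 30, 151], [8, 46, 154], [176, 131, 179], [178, 111, 163], [23, 63, 105], [19, 66, 108]]]
pink [ 0.4538 -0.2678] [43.9 46.6] 46
green [ 0.452  -0.0891] [54.8 55.5] 58
brown [0.429  0.2656] [69.9 73.2] 70
white [0.4494 0.0673] [81. 83.] 82
orange [ 0.4151 -0.1882] [43.2 45.8] 46
```

Request:
hand_motion --rows '{"increments":[[0,0,0,-0.034],[0.028,0.035,0,0],[0.028,0.035,0,0],[0.028,0.035,0,0],[0.028,0.035,0,0],[0.028,0.035,0,0],[0.028,0.035,0,0],[0.028,0.035,0,0]]}' --aperture 0.6

```text
time: 3.05
eef_pos: [0.4179, -0.3007, 0.2515]
tool_rot: [0.71, 0.704, -0.0, 0.0]
force: [0.6, -0.0, 0.2]
gripper_width: 0.597
finger_force: 0.0
```

Request:
hand_motion --rows '{"increments":[[0.016,0.02,0.03,0],[0.016,0.02,0.03,0],[0,0,0.03,0],[0,0,0.03,0],[0,0,0,0]]}'

```text
time: 3.55
eef_pos: [0.4539, -0.2675, 0.1258]
tool_rot: [0.71, 0.705, -0.001, -0.005]
force: [-0.3, -0.2, -1.3]
gripper_width: 0.599
finger_force: 0.0
```

Request:
hand_motion --rows '{"increments":[[0,0,0.03,-0.01],[0,0,0.02,0],[0,0,0,0]]}' --aperture 0.6

```text
time: 3.85
eef_pos: [0.4554, -0.2694, 0.0797]
tool_rot: [0.706, 0.708, -0.0, -0.002]
force: [-0.3, -1.0, -0.2]
gripper_width: 0.598
finger_force: 0.0
```

Run:
```python
from h import *
c=arm.camera('wrist'); cv2.imwrite('pics/w0.png',c['pixels'][:,:,::-1])
print(c['fx'],c['cx'],c['cy'],c['R'],c['t'],-c['R'].T@c['t'],arm.sense()['eef_pos'],arm.sense()['tool_rot'])
```

```text
297.3186396354542 253.50397765950672 189.77378199039723 [[ 9.99990432e-01  7.28129439e-04 -4.31347613e-03]
 [ 2.03303390e-03 -9.50447594e-01  3.10878172e-01]
 [-3.87337346e-03 -3.10883967e-01 -9.50439980e-01]] [-0.45417779 -0.2492779   0.15448849] [ 0.45527862 -0.18856689  0.22236801] [ 0.45637872 -0.27015225  0.08151732] [ 7.06205050e-01  7.08007008e-01 -8.79831329e-05 -7.04098593e-04]
```

View pics/w0.png

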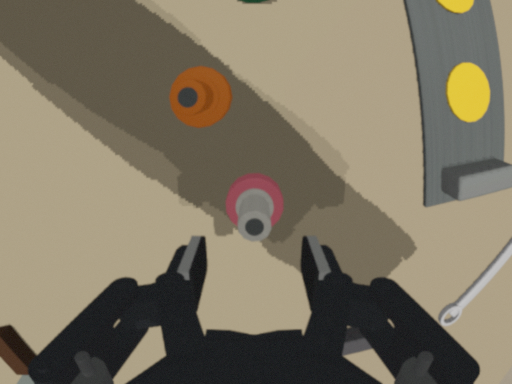

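The wrist view shows the pink wheel's disc at (255,203), its hub top at (255,228), and the fingers symmetric about column 255. The orange look-alike is off at (200,97). I'll project the hub top to check the y position.

Add to h.py:
```python
def wcast(c,px,z):
    d=np.asarray(px,float)-[c['cx'],c['cy']]; r=np.linalg.norm(d,axis=1); a=r/c['fx']
    v=np.c_[d*(np.sin(a)/np.maximum(r,1e-9))[:,None],np.cos(a)]@c['R']
    o=-c['R'].T@c['t']; return (o+v*((z-o[2])/v[:,2])[:,None])[:,:2]
def fit(p):
    pm=p.mean(0);e=cv2.fitEllipse(((p-pm)*1e4).astype(np.float32));return np.round(np.array(e[0])/1e4+pm,4),np.round(np.array(e[1])/10,1)
```

Run:
```python
from h import *
c=arm.camera('wrist'); print(arm.sense()['eef_pos'])
hsv=cv2.cvtColor(c['pixels'],cv2.COLOR_RGB2HSV)
print(hsv[203,232:280:6].tolist())
m=cv2.inRange(hsv,(165,70,60),(180,255,255)); m[:,:150]=0;m[:,350:]=0
k=cv2.convexHull(np.vstack([q for q in cv2.findContours(m,0,1)[0] if cv2.contourArea(q)>15]))[:,0]
print(fit(wcast(c,k,.016)))
print(wcast(c,[[254.5,228]],.052))
```

```text
[ 0.45729839 -0.27084626  0.08286569]
[[176, 123, 147], [26, 16, 128], [27, 19, 124], [27, 19, 122], [23, 17, 123], [20, 19, 122], [26, 15, 133], [176, 129, 146]]
(array([ 0.455 , -0.2669]), array([42.5, 46.4]))
[[ 0.45629449 -0.27142091]]
```

Request:
hand_motion --rows '{"increments":[[0,0,0.02,0],[0,0,0.02,0],[0,0,0.01,0],[0,0,0,0],[0,0,0,0]]}' --aperture 0.6

```text
time: 4.45
eef_pos: [0.4576, -0.2709, 0.0328]
tool_rot: [0.706, 0.708, 0.0, 0.001]
force: [0.3, -0.4, 0.5]
gripper_width: 0.603
finger_force: 0.0
```

Request:
hand_motion --rows '{"increments":[[0,0,0,0]]}'

```text
time: 4.55
eef_pos: [0.4579, -0.2711, 0.033]
tool_rot: [0.706, 0.708, 0.0, 0.001]
force: [0.4, 0.2, -0.7]
gripper_width: 0.6
finger_force: 0.0
```

Request:
hand_motion --rows '{"increments":[[0,0,0,0]]}'

```text
time: 4.65
eef_pos: [0.4577, -0.2709, 0.0327]
tool_rot: [0.706, 0.708, 0.0, 0.001]
force: [-0.4, 0.2, 0.9]
gripper_width: 0.6
finger_force: 0.0
```

Request:
hand_motion --rows '{"increments":[[0.0015,-0.002,0.006,0],[0,0,0,0],[0,0,0,0]]}'

```text
time: 4.95
eef_pos: [0.4544, -0.2684, 0.0249]
tool_rot: [0.706, 0.709, -0.0, -0.0]
force: [0.5, 0.7, 0.2]
gripper_width: 0.603
finger_force: 0.0
```

Request:
hand_motion --rows '{"increments":[[0,0,0,0],[0,0,0,0],[0,0,0,0],[0,0,0,0],[0,0,0,0],[0,0,0,0]]}' --aperture 0.0

```text
time: 5.55
eef_pos: [0.4551, -0.2689, 0.0255]
tool_rot: [0.706, 0.709, 0.0, 0.0]
force: [0.6, 0.2, 1.3]
gripper_width: 0.235
finger_force: 58.7
```

Request:
hand_motion --rows '{"increments":[[0,0,-0.01,0],[0,0,-0.025,0],[0,0,-0.03,0],[0,0,-0.025,0],[0.015,0.005,0,0],[0.03,0.01,0,0],[0.035,0.012,0,0],[0.035,0.012,0,0]]}'

```text
time: 6.35
eef_pos: [0.493, -0.1516, 0.1143]
tool_rot: [0.706, 0.708, -0.0, -0.001]
force: [0.4, 0.2, -1.7]
gripper_width: 0.242
finger_force: 58.7
```

Request:
hand_motion --rows '{"increments":[[0.035,0.012,0,0],[0.035,0.012,0,0],[0.035,0.012,0,0],[0.035,0.012,0,0],[0.035,0.012,0,0],[0.035,0.012,0,0],[0.03,0.012,0,0],[0.02,0.008,0,0]]}'

```text
time: 7.15
eef_pos: [0.5836, 0.11, 0.114]
tool_rot: [0.705, 0.709, -0.001, -0.001]
force: [0.5, -0.9, -0.6]
gripper_width: 0.233
finger_force: 58.7
```

Request:
hand_motion --rows '{"increments":[[0,0,0,0],[0,0,0,0],[0,0,0,0]]}'

```text
time: 7.45
eef_pos: [0.5835, 0.1063, 0.1146]
tool_rot: [0.706, 0.708, -0.001, -0.0]
force: [0.1, -0.2, -1.4]
gripper_width: 0.237
finger_force: 58.8
```

Request:
hand_motion --rows '{"increments":[[0.002,0.001,0.02,0],[0,0,0.025,0],[0,0,0.02,0],[0,0,0.005,0],[0,0,0,0],[0,0,0,0]]}'

```text
time: 8.05
eef_pos: [0.586, 0.1083, 0.0465]
tool_rot: [0.706, 0.708, 0.001, 0.001]
force: [0.4, -0.6, -0.9]
gripper_width: 0.236
finger_force: 58.8
```

Run:
```python
from h import *
s=arm.sense();print(s['eef_pos'],s['tool_rot'])
c=arm.camera('wrist');c2=arm.camera('scene')
a=c['pixels'][100:330,130:380,::-1];b=c2['pixels'][150:265,180:340,::-1]
cv2.imwrite('pics/p1.png',np.hstack([cv2.resize(a,(400,368)),cv2.resize(b,(400,368),interpolation=cv2.INTER_CUBIC)]))
h=cv2.inRange(cv2.cvtColor(c['pixels'],cv2.COLOR_RGB2HSV),(18,110,60),(32,255,255))
for k in cv2.findContours(h,0,1)[0]:
    if cv2.contourArea(k)>150: print('yel',k[:,0].mean(0).round(),fit(wcast(c,cv2.convexHull(k)[:,0],.010)))
h=cv2.inRange(cv2.cvtColor(c['pixels'],cv2.COLOR_RGB2HSV),(165,70,60),(180,255,255))
for k in cv2.findContours(h,0,1)[0]:
    if cv2.contourArea(k)>100: print('pink',k[:,0].mean(0).round(),fit(wcast(c,cv2.convexHull(k)[:,0],s['eef_pos'][2]-.0095)))
```

```text
[0.5860446  0.10828023 0.04654421] [7.05999148e-01 7.08212161e-01 6.31702190e-04 5.81944880e-04]
yel [263. 317.] (array([0.5929, 0.0221]), array([34.1, 44.7]))
yel [251. 202.] (array([0.5844, 0.1104]), array([51.5, 52.1]))
pink [254. 221.] (array([0.5854, 0.1094]), array([42.8, 50.9]))
```

View pics/p1.png

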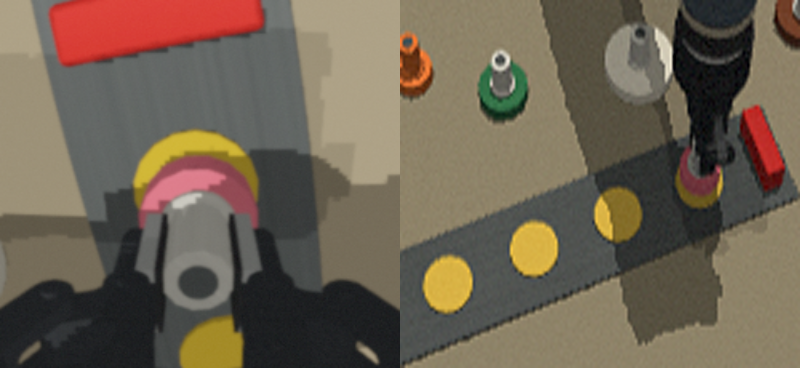

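Request:
hand_motion --rows '{"increments":[[0.001,-0.001,0.004,0],[0,0,0.004,0],[0,0,0.002,0],[0,0,0,0],[0,0,0,0]]}'

```text
time: 8.65
eef_pos: [0.5843, 0.1099, 0.0355]
tool_rot: [0.706, 0.709, -0.0, -0.0]
force: [-0.4, -0.0, 3.1]
gripper_width: 0.238
finger_force: 59.0
```

Request:
hand_motion --rows '{"increments":[[0,0,0,0],[0,0,0,0],[0,0,0,0]]}' --aperture 0.5

```text
time: 8.95
eef_pos: [0.5844, 0.1098, 0.0352]
tool_rot: [0.706, 0.709, 0.0, 0.0]
force: [0.6, -0.3, 0.3]
gripper_width: 0.499
finger_force: 0.0
```

Request:
hand_motion --rows '{"increments":[[0,0,-0.02,0],[0,0,-0.03,0],[0,0,-0.03,0],[-0.03,-0.018,0,0],[-0.04,-0.025,0,0],[-0.04,-0.025,0,0],[-0.04,-0.025,0,0],[-0.04,-0.025,0,0]]}'

```text
time: 9.75
eef_pos: [0.4661, -0.082, 0.1154]
tool_rot: [0.705, 0.709, 0.0, 0.0]
force: [0.8, -1.2, 0.2]
gripper_width: 0.501
finger_force: 0.0
```

Run:
```python
from h import *
s=arm.sense();print(s['eef_pos'],s['tool_rot'])
for n in('top','scene'):
    c=arm.camera(n);hsv=cv2.cvtColor(c['pixels'],cv2.COLOR_RGB2HSV)
    for nm,m,z in(('yel',cv2.inRange(hsv,(18,110,60),(32,255,255)),.01),('pink',cv2.inRange(hsv,(170,80,80),(179,160,255)),.026)):
        ks=[q for q in cv2.findContours(m,0,1)[0] if len(q)>4 and cv2.contourArea(q)>20]
        for k in ks: print(n,nm,k[:,0].mean(0).round(),*fit(cast(c,cv2.convexHull(k)[:,0],z)))
    u,v=(218,170) if n=='top' else (299,206)
    cv2.imwrite(f'pics/q{n}.png',cv2.resize(c['pixels'][v-30:v+30,u-40:u+40,::-1],(400,300),interpolation=cv2.INTER_CUBIC))
cv2.imwrite('pics/q.png',np.hstack([cv2.imread('pics/qtop.png'),cv2.imread('pics/qscene.png')]))
```

```text
[ 0.4661352  -0.08200191  0.11540602] [7.05463521e-01 7.08746090e-01 8.17935013e-05 4.40677441e-04]
top yel [  8. 303.] [0.2042 0.6653] [ 19.5 160.9]
top yel [220. 172.] [0.582  0.1088] [49.7 52.1]
top yel [251. 165.] [0.6003 0.0166] [51.1 51.6]
top yel [283. 160.] [ 0.6179 -0.0771] [50.5 51.8]
top yel [316. 155.] [ 0.6353 -0.1701] [50.9 52.1]
top pink [218. 170.] [0.5815 0.1087] [40.  41.4]
scene yel [199. 238.] [ 0.6388 -0.1716] [51.4 52.9]
scene yel [233. 227.] [ 0.6211 -0.0782] [51.3 52.5]
scene yel [267. 216.] [0.6037 0.0149] [51.5 53.3]
scene yel [299. 210.] [0.5869 0.1076] [50.9 52.2]
scene pink [299. 204.] [0.5883 0.1072] [43.1 49.5]
```

View pics/q.png

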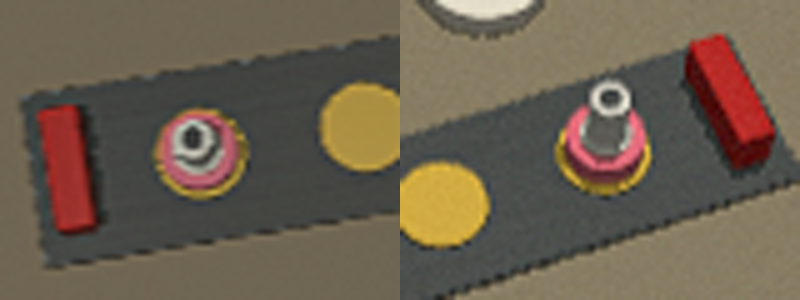

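Pink sits concentric on pad_d: the yellow ring is even all round it, at (218,170) in the top view. Next is green, top view (287,218).

Request:
hand_motion --rows '{"increments":[[-0.003,-0.006,0,0.004],[0,0,0.02,0],[0,0,0.02,0],[0,0,0,0],[0,0,0,0]]}' --aperture 0.6

```text
time: 10.35
eef_pos: [0.4611, -0.0828, 0.0752]
tool_rot: [0.707, 0.708, -0.0, -0.001]
force: [-0.6, -0.8, 0.7]
gripper_width: 0.597
finger_force: 0.0
```

Request:
hand_motion --rows '{"increments":[[-0.006,-0.007,0.01,0],[0,0,0,0],[0,0,0,0]]}'

```text
time: 10.65
eef_pos: [0.4541, -0.0898, 0.0655]
tool_rot: [0.707, 0.707, 0.0, 0.0]
force: [-0.6, -0.1, -0.1]
gripper_width: 0.601
finger_force: 0.0
```

Run:
```python
from h import *
c=arm.camera('wrist');print(arm.sense()['eef_pos'])
hsv=cv2.cvtColor(c['pixels'],cv2.COLOR_RGB2HSV)
m=cv2.inRange(hsv,(50,80,30),(85,255,255))
for k in cv2.findContours(m,0,1)[0]:
    if cv2.contourArea(k)>150: print(k[:,0].mean(0).round(),*fit(wcast(c,cv2.convexHull(k)[:,0],.016)))
```

```text
[ 0.45431976 -0.08986171  0.06569154]
[253. 206.] [ 0.4533 -0.0872] [53.8 57.5]
```

Request:
hand_motion --rows '{"increments":[[0.001,0,0.02,0],[0,0,0.015,0],[0,0,0.005,0],[0,0,0,0],[0,0,0,0]]}'

```text
time: 11.2
eef_pos: [0.4547, -0.0889, 0.0261]
tool_rot: [0.707, 0.707, 0.0, 0.001]
force: [0.2, 0.5, -0.7]
gripper_width: 0.597
finger_force: 0.0
```

Request:
hand_motion --rows '{"increments":[[0,0,0,0],[0,0,0,0],[0,0,0,0],[0,0,0,0],[0,0,0,0]]}' --aperture 0.0

```text
time: 11.7
eef_pos: [0.455, -0.0891, 0.0264]
tool_rot: [0.707, 0.707, 0.0, 0.001]
force: [-0.5, -0.8, 6.3]
gripper_width: 0.234
finger_force: 59.4
```

Request:
hand_motion --rows '{"increments":[[0,0,-0.01,0],[0,0,-0.025,0],[0,0,-0.03,0],[0,0,-0.025,0],[0.01,0.014,0,0],[0.02,0.03,0,0],[0.03,0.04,0,0],[0.026,0.036,0,0]]}'

```text
time: 12.5
eef_pos: [0.575, -0.0016, 0.115]
tool_rot: [0.707, 0.707, -0.0, -0.0]
force: [1.1, -1.1, -1.6]
gripper_width: 0.237
finger_force: 59.1
```

Request:
hand_motion --rows '{"increments":[[0.015,0.02,0,0],[0.005,0.007,0,0],[0,0,0,0],[0,0,0,0],[0,0,0,0]]}'

```text
time: 13.0
eef_pos: [0.6, 0.0164, 0.1153]
tool_rot: [0.708, 0.707, -0.0, -0.0]
force: [-0.1, 0.7, -2.2]
gripper_width: 0.238
finger_force: 59.1
```

Request:
hand_motion --rows '{"increments":[[0.0005,0.002,0.02,0],[0,0,0.03,0],[0,0,0.02,0],[0,0,0.004,0],[0,0,0,0],[0,0,0,0]]}'

```text
time: 13.6
eef_pos: [0.6039, 0.0173, 0.043]
tool_rot: [0.707, 0.707, 0.001, 0.001]
force: [-0.5, -0.2, -0.7]
gripper_width: 0.236
finger_force: 59.1
```

Request:
hand_motion --rows '{"increments":[[0,-0.0015,0.003,0],[0,0,0.002,0],[0,0,0.001,0],[0,0,0,0],[0,0,0,0]]}'

```text
time: 14.1
eef_pos: [0.6022, 0.0177, 0.0365]
tool_rot: [0.707, 0.707, 0.0, 0.001]
force: [-1.0, -0.8, 4.1]
gripper_width: 0.233
finger_force: 59.8
```

Request:
hand_motion --rows '{"increments":[[0,0,0.0005,0],[0,0,0,0],[0,0,0,0]]}' --aperture 0.5

```text
time: 14.4
eef_pos: [0.6015, 0.0178, 0.0343]
tool_rot: [0.707, 0.707, -0.0, -0.0]
force: [-0.5, -0.1, 0.6]
gripper_width: 0.5
finger_force: 0.0
```

Request:
hand_motion --rows '{"increments":[[0,0,-0.02,0],[0,0,-0.03,0],[0,0,-0.03,0],[0.02,-0.014,0,0],[0.035,-0.024,0,0],[0.035,-0.024,0,0],[0.035,-0.024,0,0],[0.035,-0.024,0,0]]}'

```text
time: 15.2
eef_pos: [0.4906, 0.1789, 0.1146]
tool_rot: [0.707, 0.707, 0.0, -0.0]
force: [0.6, 1.7, -0.4]
gripper_width: 0.499
finger_force: 0.0
```

Request:
hand_motion --rows '{"increments":[[0.035,-0.024,0,0],[0.035,-0.024,0,0],[0.018,-0.013,0,0],[0,0,0,0],[0,0,0,0]]}'

```text
time: 15.7
eef_pos: [0.4306, 0.2658, 0.1147]
tool_rot: [0.707, 0.708, -0.0, 0.0]
force: [0.4, 0.1, -0.3]
gripper_width: 0.498
finger_force: 0.0
```

Run:
```python
from h import *
s=arm.sense();print(s['eef_pos'],s['tool_rot'])
for n in('top','scene'):
    c=arm.camera(n);m=cv2.inRange(cv2.cvtColor(c['pixels'],cv2.COLOR_RGB2HSV),(50,90,40),(85,255,255))
    for k in cv2.findContours(m,0,1)[0]:
        if len(k)>4 and cv2.contourArea(k)>40: print(n,k[:,0].mean(0).round(),*fit(cast(c,cv2.convexHull(k)[:,0],.026)))
c=arm.camera('wrist');m=cv2.inRange(cv2.cvtColor(c['pixels'],cv2.COLOR_RGB2HSV),(4,105,20),(14,255,255))
for k in cv2.findContours(m,0,1)[0]:
    if len(k)>4 and cv2.contourArea(k)>300: print('brown',k[:,0].mean(0).round(),*fit(wcast(c,cv2.convexHull(k)[:,0],.016)))
```

```text
[0.43058981 0.26583423 0.11465703] [ 7.06670223e-01  7.07542971e-01 -9.75541990e-05  3.60529889e-04]
top [250. 164.] [0.5997 0.017 ] [53.5 54.1]
scene [267. 215.] [0.607  0.0151] [54.9 62.2]
scene [413. 144.] [0.4439 0.4785] [57.5 75.3]
scene [302.   5.] [-0.2588  0.3049] [ 82.1 125.3]
brown [252. 184.] [0.4296 0.2706] [66.6 68.1]
```

Request:
hand_motion --rows '{"increments":[[0.001,0,0.02,0],[0,0,0.02,0],[0,0,0.01,0],[0,0,0,0],[0,0,0,0]]}' --aperture 0.6

```text
time: 16.35
eef_pos: [0.4311, 0.2664, 0.0651]
tool_rot: [0.707, 0.707, 0.0, 0.0]
force: [0.7, 0.6, 0.6]
gripper_width: 0.596
finger_force: 0.0
```

Run:
```python
from h import *
s=arm.sense();print(s['eef_pos'],s['tool_rot'])
c=arm.camera('wrist');m=cv2.inRange(cv2.cvtColor(c['pixels'],cv2.COLOR_RGB2HSV),(4,105,20),(14,255,255))
for k in cv2.findContours(m,0,1)[0]:
    if len(k)>4 and cv2.contourArea(k)>300: print('brown',k[:,0].mean(0).round(),*fit(wcast(c,cv2.convexHull(k)[:,0],.016)))
```

```text
[0.43107055 0.26638132 0.06510142] [7.07455525e-01 7.06757864e-01 3.81137287e-05 4.06075815e-05]
brown [252. 210.] [0.4297 0.2709] [66.3 69. ]
```

Run:
```python
from h import *
c=arm.camera('top');c['pixels']=cv2.imread('pics/top0.png')[:,:,::-1].copy()
w=arm.camera('wrist');cv2.imwrite('pics/w1.png',w['pixels'][90:330,130:390,::-1])
s=arm.camera('scene');s['pixels']=cv2.imread('pics/scene0.png')[:,:,::-1].copy()
for n,c in(('top',c),('scene',s)):
  m=cv2.inRange(cv2.cvtColor(c['pixels'],cv2.COLOR_RGB2HSV),(4,105,20),(14,255,255))
  for k in cv2.findContours(m,0,1)[0]:
    if len(k)>4 and cv2.contourArea(k)>100: print(n,k[:,0].mean(0).round(),*fit(cast(c,cv2.convexHull(k)[:,0],.016)))
```

```text
top [441. 354.] [ 0.0832 -0.5199] [ 73.3 110.8]
top [322. 232.] [ 0.4148 -0.188 ] [44.2 46. ]
top [159. 223.] [0.4284 0.2678] [66.8 68.1]
scene [184. 170.] [ 0.4166 -0.19  ] [43.  74.1]
scene [341. 154.] [0.4363 0.2653] [67.4 77.5]
scene [ 71. 103.] [ 0.0853 -0.522 ] [ 90.1 103.9]
```

View pics/w1.png

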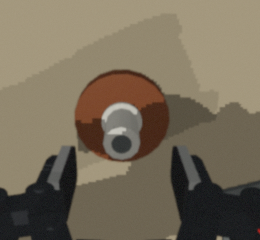

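The brown disc fills the gap ahead of the fingers (crop centre ≈(122,115), hub top (122,143)), and the fingers straddle its column. The stricter colour fit puts y at 0.2687, so I'll shift +2 mm.

Request:
hand_motion --rows '{"increments":[[0.0023,0,0.02,0],[0,0,0.015,0],[0,0,0.004,0],[0,0,0,0],[0,0,0,0]]}'

```text
time: 17.05
eef_pos: [0.4313, 0.2694, 0.0268]
tool_rot: [0.707, 0.707, 0.001, 0.0]
force: [0.1, 0.1, -0.2]
gripper_width: 0.598
finger_force: 0.0
```

Request:
hand_motion --rows '{"increments":[[0,0,0,0],[0,0,0,0],[0,0,0,0],[0,0,0,0],[0,0,0,0]]}' --aperture 0.0

```text
time: 17.55
eef_pos: [0.4314, 0.2695, 0.027]
tool_rot: [0.707, 0.707, 0.001, 0.0]
force: [-0.6, -0.6, 5.2]
gripper_width: 0.239
finger_force: 59.4
```

Request:
hand_motion --rows '{"increments":[[0,0,-0.01,0],[0,0,-0.025,0],[0,0,-0.03,0],[0,0,-0.025,0],[-0.012,0.006,0,0],[-0.025,0.014,0,0],[-0.035,0.019,0,0],[-0.038,0.021,0,0]]}'

```text
time: 18.35
eef_pos: [0.4899, 0.1576, 0.114]
tool_rot: [0.707, 0.708, -0.001, -0.001]
force: [-0.1, 0.1, -1.8]
gripper_width: 0.236
finger_force: 58.9
```

Request:
hand_motion --rows '{"increments":[[-0.038,0.021,0,0],[-0.038,0.021,0,0],[-0.038,0.021,0,0],[-0.038,0.021,0,0],[-0.038,0.021,0,0],[-0.028,0.015,0,0],[-0.013,0.007,0,0],[-0.005,0.0025,0,0]]}'

```text
time: 19.15
eef_pos: [0.6194, -0.0787, 0.1138]
tool_rot: [0.708, 0.706, -0.001, -0.001]
force: [0.3, 0.3, -2.4]
gripper_width: 0.232
finger_force: 58.9
```

Request:
hand_motion --rows '{"increments":[[0,0,0,0],[0,0,0,0],[0,0,0,0]]}'

```text
time: 19.45
eef_pos: [0.6196, -0.0754, 0.1159]
tool_rot: [0.706, 0.708, -0.0, -0.0]
force: [-0.0, 0.2, -0.6]
gripper_width: 0.238
finger_force: 58.9
```

Request:
hand_motion --rows '{"increments":[[-0.0005,0,0.02,0],[0,0,0.03,0],[0,0,0.02,0],[0,0,0.003,0],[0,0,0,0],[0,0,0,0]]}'

```text
time: 20.05
eef_pos: [0.6212, -0.0772, 0.0446]
tool_rot: [0.707, 0.707, 0.001, 0.001]
force: [0.5, 0.3, -0.8]
gripper_width: 0.236
finger_force: 58.9
```

Request:
hand_motion --rows '{"increments":[[0.0007,-0.0008,0.003,0],[0,0,0.003,0],[0,0,0.001,0],[0,0,0,0],[0,0,0,0]]}'

```text
time: 20.55
eef_pos: [0.62, -0.0769, 0.0371]
tool_rot: [0.707, 0.707, 0.001, 0.001]
force: [-1.1, 0.9, 4.4]
gripper_width: 0.237
finger_force: 59.6
```

Request:
hand_motion --rows '{"increments":[[0,0,0.0005,0],[0,0,0,0],[0,0,0,0]]}' --aperture 0.5

```text
time: 20.85
eef_pos: [0.619, -0.0767, 0.0347]
tool_rot: [0.707, 0.707, -0.0, -0.0]
force: [0.8, -0.3, 0.1]
gripper_width: 0.498
finger_force: 0.0
```

Request:
hand_motion --rows '{"increments":[[0,0,-0.02,0],[0,0,-0.03,0],[0,0,-0.03,0],[0.015,-0.018,0,0],[0.03,-0.034,0,0],[0.03,-0.034,0,0],[0.03,-0.034,0,0],[0.025,-0.03,0,0]]}'

```text
time: 21.65
eef_pos: [0.4674, 0.0545, 0.1149]
tool_rot: [0.707, 0.707, -0.0, -0.0]
force: [0.6, 1.6, 0.3]
gripper_width: 0.503
finger_force: 0.0
```

Request:
hand_motion --rows '{"increments":[[0.015,-0.018,0.02,0],[0,0,0.02,0],[0,0,0.01,0],[0,0,0,0],[0,0,0,0]]}' --aperture 0.6

```text
time: 22.15
eef_pos: [0.4518, 0.0679, 0.0656]
tool_rot: [0.707, 0.707, 0.0, 0.0]
force: [-0.1, -1.1, 1.0]
gripper_width: 0.601
finger_force: 0.0
```

Run:
```python
from h import *
s=arm.sense();print(s['eef_pos'],s['tool_rot'])
c=arm.camera('top');m=cv2.inRange(cv2.cvtColor(c['pixels'],cv2.COLOR_RGB2HSV),(4,105,20),(14,255,255))
for k in cv2.findContours(m,0,1)[0]:
    if len(k)>4 and cv2.contourArea(k)>100: print('brown',k[:,0].mean(0).round(),*fit(cast(c,cv2.convexHull(k)[:,0],.026)))
c['pixels']=cv2.imread('pics/top0.png')[:,:,::-1].copy()
w=arm.camera('wrist');cv2.imwrite('pics/w2.png',w['pixels'][60:360,100:420,::-1])
for n,c,f in(('top',c,cast),('w',w,wcast)):
  hsv=cv2.cvtColor(c['pixels'],cv2.COLOR_RGB2HSV)
  for lo in(130,150):
    m=cv2.inRange(hsv,(0,0,lo),(180,48,255)); k=max(cv2.findContours(m,0,1)[0],key=cv2.contourArea)
    print(n,lo,k[:,0].mean(0).round(),*fit(f(c,cv2.convexHull(k)[:,0],.016)))
```

```text
[0.45181199 0.06790598 0.06558221] [7.07362264e-01 7.06851200e-01 2.98714684e-05 8.38940566e-05]
brown [441. 355.] [ 0.0878 -0.5159] [84.8 94. ]
brown [322. 232.] [ 0.4149 -0.1862] [43.6 45.5]
brown [284. 159.] [ 0.617  -0.0767] [66.4 66.9]
top 130 [231. 218.] [0.449  0.0684] [78.1 80.3]
top 150 [231. 217.] [0.4492 0.068 ] [77.4 78.6]
w 130 [252. 206.] [0.4505 0.0699] [78.4 82.5]
w 150 [243. 187.] [0.4452 0.0858] [42.1 77.6]
```

View pics/w2.png

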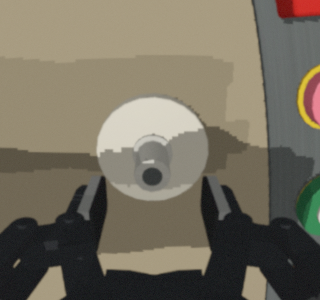

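The crop shows the white wheel centred between the fingers (disc (153,148), hub top (152,176)). Brown is within 1 mm of pad_b.

Request:
hand_motion --rows '{"increments":[[0.0005,0,0.02,0],[0,0,0.015,0],[0,0,0.005,0],[0,0,0,0],[0,0,0,0]]}'

```text
time: 22.75
eef_pos: [0.4522, 0.0686, 0.0263]
tool_rot: [0.707, 0.707, 0.001, 0.001]
force: [-0.1, -0.1, 0.6]
gripper_width: 0.597
finger_force: 0.0
```

Request:
hand_motion --rows '{"increments":[[0,0,0,0],[0,0,0,0],[0,0,0,0],[0,0,0,0],[0,0,0,0]]}' --aperture 0.0

```text
time: 23.25
eef_pos: [0.4521, 0.0688, 0.0265]
tool_rot: [0.707, 0.707, 0.001, 0.001]
force: [-1.1, 0.1, 6.5]
gripper_width: 0.238
finger_force: 59.3
```

Request:
hand_motion --rows '{"increments":[[0,0,-0.01,0],[0,0,-0.025,0],[0,0,-0.03,0],[0,0,-0.025,0],[-0.01,0.008,0,0],[-0.022,0.017,0,0],[-0.03,0.0235,0,0],[-0.033,0.0255,0,0]]}'

```text
time: 24.05
eef_pos: [0.525, -0.0271, 0.1133]
tool_rot: [0.707, 0.708, -0.001, -0.001]
force: [0.0, 0.8, -2.7]
gripper_width: 0.234
finger_force: 59.2
```

Request:
hand_motion --rows '{"increments":[[-0.033,0.0255,0,0],[-0.033,0.0255,0,0],[-0.033,0.0255,0,0],[-0.028,0.0215,0,0],[-0.012,0.009,0,0],[-0.0045,0.004,0,0],[0,0,0,0],[0,0,0,0]]}'

```text
time: 24.85
eef_pos: [0.6354, -0.1689, 0.1142]
tool_rot: [0.707, 0.707, -0.0, -0.001]
force: [0.3, 0.6, -2.1]
gripper_width: 0.236
finger_force: 59.3
```

Request:
hand_motion --rows '{"increments":[[0,0,0,0],[0,0,0,0]]}'

```text
time: 25.05
eef_pos: [0.636, -0.1687, 0.1156]
tool_rot: [0.707, 0.708, 0.0, -0.0]
force: [-0.4, -0.4, -2.9]
gripper_width: 0.235
finger_force: 59.3
```

Request:
hand_motion --rows '{"increments":[[-0.0005,0,0.02,0],[0,0,0.03,0],[0,0,0.018,0],[0,0,0.003,0],[0,0,0,0],[0,0,0,0]]}'

```text
time: 25.65
eef_pos: [0.6374, -0.1704, 0.0462]
tool_rot: [0.707, 0.707, 0.001, 0.001]
force: [1.0, -0.0, -3.2]
gripper_width: 0.234
finger_force: 59.3
```

Request:
hand_motion --rows '{"increments":[[0.0005,0,0.004,0],[0,0,0.004,0],[0,0,0.001,0],[0,0,0,0],[0,0,0,0]]}'

```text
time: 26.15
eef_pos: [0.6372, -0.17, 0.0366]
tool_rot: [0.707, 0.707, 0.0, 0.001]
force: [-0.5, 0.2, 3.2]
gripper_width: 0.239
finger_force: 59.9
```

Request:
hand_motion --rows '{"increments":[[0,0,0.0005,0],[0,0,0,0],[0,0,0,0]]}' --aperture 0.5

```text
time: 26.45
eef_pos: [0.6361, -0.1697, 0.0345]
tool_rot: [0.707, 0.707, -0.0, -0.0]
force: [-1.2, 0.4, -0.6]
gripper_width: 0.5
finger_force: 0.0
```

Request:
hand_motion --rows '{"increments":[[0,0,-0.02,0],[0,0,-0.03,0],[0,0,-0.03,0],[-0.01,-0.03,0,0],[-0.01,-0.045,0,0],[-0.01,-0.045,0,0],[-0.01,-0.045,0,0],[-0.01,-0.045,0,0]]}'

```text
time: 27.25
eef_pos: [0.4246, -0.2198, 0.1146]
tool_rot: [0.707, 0.707, -0.0, 0.0]
force: [0.1, -1.1, -0.4]
gripper_width: 0.502
finger_force: 0.0
```

Request:
hand_motion --rows '{"increments":[[0,0,0,0],[0,0,0,0],[0,0,0,0]]}'

```text
time: 27.55
eef_pos: [0.4276, -0.2201, 0.1154]
tool_rot: [0.707, 0.707, 0.0, 0.001]
force: [0.5, -0.7, 1.0]
gripper_width: 0.498
finger_force: 0.0
```

Run:
```python
from h import *
for n in('top','scene'):
    c=arm.camera(n);hsv=cv2.cvtColor(c['pixels'],cv2.COLOR_RGB2HSV)
    for nm,lo,hi in(('pink',(170,80,80),(179,160,255)),('grn',(50,90,40),(85,255,255)),('brn',(4,105,20),(14,255,255)),('wht',(0,0,140),(180,48,255))):
        for k in cv2.findContours(cv2.inRange(hsv,lo,hi),0,1)[0]:
            if len(k)>4 and cv2.contourArea(k)>80: print(n,nm,k[:,0].mean(0).round(),*fit(cast(c,cv2.convexHull(k)[:,0],.026)))
    u,v=(215,190) if n=='top' else (280,200)
    cv2.imwrite(f'pics/f{n}.png',cv2.resize(c['pixels'][v-75:v+75,u-150:u+150,::-1],(600,300),interpolation=cv2.INTER_CUBIC))
cv2.imwrite('pics/f.png',np.vstack([cv2.imread('pics/ftop.png'),cv2.imread('pics/fscene.png')]))
```

```text
top grn [ 84. 205.] [0.4754 0.4738] [58. 62.]
top grn [250. 164.] [0.5997 0.0169] [53.3 54.2]
top brn [441. 355.] [ 0.0862 -0.5164] [ 74.  103.4]
top brn [322. 232.] [ 0.415  -0.1859] [42.6 45.4]
top brn [284. 159.] [ 0.617  -0.0769] [65.5 67.1]
top wht [484. 354.] [ 0.0897 -0.6332] [ 98.4 107.9]
top wht [317. 154.] [ 0.6349 -0.1703] [78.6 79.4]
scene grn [267. 215.] [0.6071 0.0152] [55.2 62.1]
scene grn [413. 144.] [0.4442 0.4784] [57.7 73.1]
scene grn [313.   5.] [-0.2518  0.3416] [ 87.9 166.9]
scene brn [233. 226.] [ 0.6248 -0.079 ] [67.2 74.2]
scene brn [184. 170.] [ 0.4242 -0.1893] [42.9 72.9]
scene brn [ 75. 102.] [ 0.0936 -0.5147] [ 88.  102.5]
scene wht [129. 284.] [ 0.7416 -0.3516] [ 51.3 182. ]
scene wht [198. 235.] [ 0.6379 -0.1719] [78.6 80.2]
scene wht [ 34. 101.] [ 0.0713 -0.6334] [ 84.8 129.6]
```

View pics/f.png

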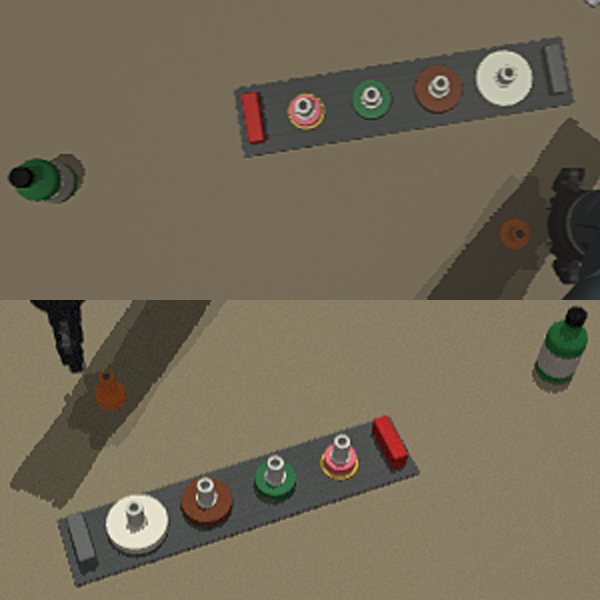

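The four wheels are upright, in the right order, and each within about 1 mm of its pad centre. In the top crop they show at (305,110) pink, (371,99) green, (438,88) brown and (503,77) white. The bottle and the orange look-alike haven't moved, and the gripper is clear.

```bash
python3 -c "
from workcell import arm; print(arm.sign_off())"
```

```text
the job is handed in; nothing more can be done
None
```

Job handed in at about 28 s: from the red block the rail holds pink, green, brown and white, each flat and measured within about 1 mm of its pad centre, with the oil bottle and orange look-alike untouched.

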